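# Show the marble to the webcam

## Robot

A 6-joint arm with a two-finger parallel gripper is mounted at the origin on the work surface; the furniture and walls round the work are solid. World frame = base frame: x ahead of the robot, y to its left, z up, the work surface at z = 0. Lengths are in m, angles in rad, forces in N, time in s.
With the tool pointing down it reaches from about 0.4 to 0.825 m from the base axis. Payload 7 kg.
Tool frame: the origin (TCP) lies at the very end of the fingers, on their centre line; the grasp point (between the pads) lies 19 mm behind it; z points along the fingers, y is the line along which they close (so a half turn about z gives the same grasp; the last joint's range is limited). The gripper opens to 88 mm and grips with 3 to 60 N. Pads are 19 mm wide; open, the fingers measure 130 mm over their backs; the gripper's body (78 mm by 193 mm) begins 47 mm behind the grasp point.
Start: joints at [-0.933, 0.359, 0.012, 0, -1.224, -0.288], TCP at [0.231, -0.634, 0.227] pointing down, gripper open.
Joint ranges: [-3.07, 3.07], [-1.43, 2.12], [-1.02, 1.25], [-3.03, 1.67], [-3.05, -0], [-3.03, 3.03]. Speed limits (rad/s): [2.39, 2.39, 3.01, 3.14, 3.14, 3.14].

## Interface

Orientations are given as [roll, pitch, yaw] about the fixed x, y, z axes, in that order (R = Rz(yaw) Ry(pitch) Rx(roll)).
In Python, from station import arm, grab_frame gives the robot as it stands.
- The arm moves only by the tool jog_arm, never from a script. Its argument "deltas" is a list that holds one entry, the list of rows, each a list of 4 numbers: the shift along the tool's x, y, z in units of 60 mm (1.0 is 60 mm), then the turn about the tool's z in units of 5 degrees (1.0 is 5 degrees). A call has 1 to 8 rows; each row is the pose to reach, as a shift and turn from the pose commanded when the call began, along the tool's axes at that moment; what a row does not reach only later rows make up. A row lasts 1/8 s, in which the tool goes at most 62.5 mm and 10.7 degrees, less where a joint would pass 70% of its speed; a pose out of reach is approached as far as the arm can. A call with a gripper value outside its range is refused whole. "grip" is the finger opening in mm, from 0 to 87.6, set as the call begins (left out, the last holds). The fingers move at their own pace and stop on an object; "squeeze" is the grip in N (left out, the last holds). Time passes only in rows, so rows that repeat a pose let the fingers close. It gives the time, the measured TCP pose, the force, the opening and the grip force at its end, in the units of the state.
- arm.get_state(): the state, without advancing time (a new reading comes with each control period).
- grab_frame(name): name is "side" or "top" or "wrist"; returns a dict with "img" (400x640x3 uint8, red, green, blue), "vfov" (degrees; the focal length in pixels is half the picture's height over the tangent of half this angle, whatever the lens; pixels are square), "cx", "cy" (the principal point, pixels), "xyz" and "rotation" of the camera in the world. Camera axes: x right, y down, z forward; pixel columns grow to the right and rows downward; lengths in m; the calibration is good to about 2 mm. A picture is of the moment at which its call begins. There is no depth.
- arm.job_done(): hands the job in; it is judged then, once.
The state is a dict: "t": time; "q": joint angles; "qd": joint speeds; "joint_efforts": joint torques, N m; "eef_pos": TCP position; "ee_rot": TCP orientation; "force": force on the tool from outside, world axes, zero at the start; "moment": the same for the moment, N m; "width": finger opening in m; "gripper_force": force on a finger pad.
Only numpy, scipy, OpenCV 4.12 (cv2) and the standard library are available. Lean on these libraries where they do the work, as an engineer would, in place of code of your own. Each camera call takes 0.05 s, during which the arm holds its last target. There are 200 camera calls.

## Task

A marble in an octagonal dish is being filmed for a sales listing. Start the recording by pressing the red push button fully down and letting it come up again; then, gripping the dish by its outside walls, lift it straight up to about the height of the webcam's lens, and only once it is off the desk turn it a quarter turn so that its red mark points straight at the lens. Keep the dish level and the marble, which the fingers must not touch, inside the dark ring on its floor all the time, leave everything else where it is, and finish while still holding the dish there, steady and level.

Things in the scene. Friction and masses are not known exactly. Their poses are not given: they have to be found in the camera images.
- shutter (a joint): Travel of the red push button (m): 0 is up, 0.006 is fully down. A spring pushes it back; fully down takes about 5 N. Red cap 28 mm across on a small white housing fixed to the desk, on the robot's left
- shutter_top (a point): Centre of the top face of the red button cap (moves down with it)
- webcam: Black webcam fixed to the desk: round foot 60 mm across, thin stem, head 70 mm wide (y), 30 mm deep (x), from 93 to 127 mm above the desk. Origin under the middle of the foot; it looks along its own -x axis. The dish starts 130 to 160 mm in front of the origin
- lens (a point): Centre of the front of the webcam's lens, 110 mm above the desk and 20 mm in front of the webcam's origin
- dish: Loose blue octagonal dish on the desk, 64 mm across its upright outer flats (each 26 mm wide, wall 4.5 mm), 26 mm high, about 140 g. Origin: centre of its underside, z up. Flats face own +x and every 45 degrees from there; a red stripe 10 mm wide over the rim marks the middle of the +x flat. At the start the mark points roughly square to the line to the lens, to the webcam's own +y
- dish_centre (a point): Centre of the dish's inner floor, 6 mm above its underside; the white floor is a shallow funnel sloping 10 degrees down to this point, with a dark ring 12 mm in radius round it
- dish_mark (a point): Red mark: middle of the +x flat's outer edge at the rim, 32 mm from the dish's axis and 26 mm above its underside
- marble_center (a point): Centre of the loose amber glass marble, 20 mm across, 14 g, which lies in the middle of the dish; its top is about 26 mm above the dish's underside. It rolls away if the dish is tilted more than 10 degrees or jerked
- marble: The same marble (its origin, at first its underside, turns as it rolls: use marble_center)
- mug: Patterned mug with tea, 78 mm across, 89 mm high, bystander; origin at the centre of its underside
- stapler: Teal stapler 34 x 130 x 33 mm, bystander; origin at the centre of its underside

How it is judged:
On the way, in this order (a step that is already met when the one before it is completed fails the run):
1. the red button is pressed fully down (at least 4.8 of its 6 mm) while the dish stands on the desk (value of joint shutter above 0.0048 m and height (world z) of dish below 0.01 m), for 0.05 s.
2. the button is let go and has come up again (value of joint shutter below 0.001 m and height (world z) of dish below 0.01 m), for 0.1 s.
3. the dish is held clear of the desk (25 mm or more), not yet turned (height (world z) of dish above 0.025 m and contact force between the fingers and dish above 1 N and (y of lens in the frame of dish below -0.06 m or y of lens in the frame of dish above 0.06 m)), for 0.1 s.
At the end, for the whole second after the job is handed in: Dish held with rim 80-150 mm up, 70-190 mm from the lens, within 50 mm of the webcam's line of sight; lens within 30 mm of the line from dish centre through red mark; level within 7 degrees, still; marble within 10 mm of the dish's centre; button up (contact force between the fingers and dish above 1 N and height (world z) of dish_mark between 0.08 and 0.15 m and horizontal distance between dish and lens between 0.07 and 0.19 m and y of dish in the frame of webcam between -0.05 and 0.05 m and x of lens in the frame of dish above 0.05 m and y of lens in the frame of dish between -0.03 and 0.03 m and angle between dish's own z axis and vertical below 0.12 rad and horizontal distance between marble_center and dish_centre below 0.01 m and linear speed of dish below 0.03 m/s and value of joint shutter below 0.001 m); the arm keeps its last pose, push and grip.
It fails at once if the marble's centre leaves the dark ring (more than 13 mm from the dish's centre) (horizontal distance between marble_center and dish_centre above 0.013 m).
It fails at once if the dish is tilted more than 15 degrees (angle between dish's own z axis and vertical above 0.26 rad).
It fails at once if the fingers touch the marble (contact force between the fingers and marble above 0.2 N).
It fails at once if a bystander (mug, stapler) is moved more than 25 mm (distance of any of mug, stapler from where it was at the start of the episode above 0.025 m).
It also fails if it takes over 64 s, if anything falls off the work surface, if the arm or the gripper's body presses on something with over 40 N, if the wrist force passes 120 N, or if a joint passes its speed limit or range.

## Working session

There is one attempt and no reset: what is moved stays moved. The work goes in short steps, Python scripts to look and compute and a tool call to move; the robot and the scene stay as the last step left them, time stands still between calls to the robot, and variables do not carry over. Pictures are saved under pics/ and viewed, at most 10 in all, crops included, and the job is handed in when it is done.

Besides the shell and the picture viewer there is one more tool, called after ">>>" as name(argument=value, ...) on one line, values as JSON. jog_arm: Moves the arm, as the interface text tells. Its arguments: {"type":"object","properties":{"deltas":{"type":"array"},"grip":{"type":"number"},"squeeze":{"type":"number"}},"required":["deltas"]}

```bash
mkdir -p pics; ls; python3 - <<'E'
from station import arm, grab_frame
import cv2, numpy as np
s=arm.get_state();print(s)
fs=[]
for n in("side","top"):
    f=grab_frame(n);cv2.imwrite(f"pics/{n}0.png",f["img"][:,:,::-1]);print(n,f["vfov"],f["cx"],f["cy"],f["xyz"],f["rotation"])
E
```

```text
pics
{'t': 0.0, 'q': array([-9.32930950e-01,  3.59364010e-01,  1.10631179e-02, -3.61043711e-04,
       -1.22408343e+00, -2.88109373e-01]), 'qd': array([ 0.00117666, -0.00038998,  0.00057598,  0.00043711, -0.0008441 ,
       -0.00013909]), 'joint_efforts': array([ 8.84177389e-04, -5.82721925e+01,  2.93060660e+01,  6.99704200e+00,
        7.00753473e-03, -1.58020171e-04]), 'eef_pos': array([ 0.23112038, -0.63368257,  0.22563736]), 'ee_rot': array([ 3.13997366e+00, -1.25841823e-04, -2.79195950e+00]), 'force': array([ 0.12609267, -0.04108764,  0.20261204]), 'moment': array([-0.06352989,  0.02544684,  0.01376808]), 'gripper_force': 0.0, 'width': 0.08768749858056725}
side 43.743831067275984 320.2872971382476 198.48324695472746 [-0.01122367  0.84876872  0.67031627] [-2.14266643  0.01020435 -2.58861436]
top 45.641999548245565 319.6375629257444 199.19752030465648 [0.33428206 0.08962186 1.07975101] [-3.0263097  -0.02403376 -1.5595456 ]
```

View pics/top0.png

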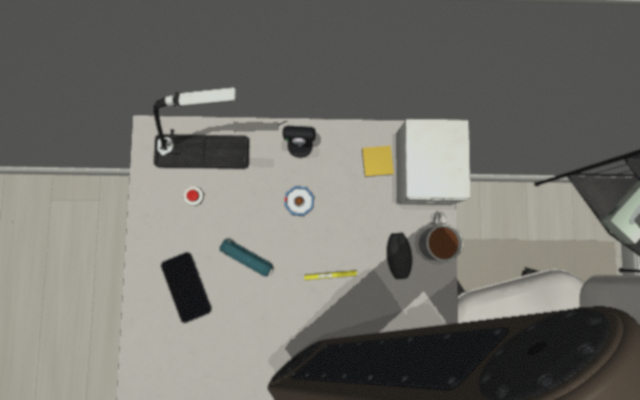

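View pics/side0.png

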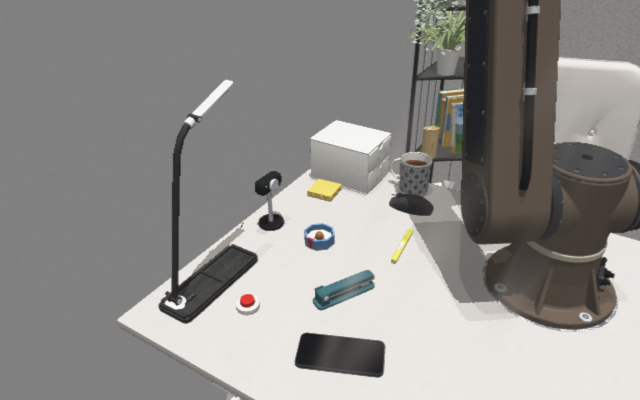

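Top view: red button (193,196), dish (299,201) with its mark to the left, webcam head (299,133) with foot near (300,148), stapler (246,257), mug (443,242), lamp head (205,97). The side view agrees: button (247,301), dish (319,237), webcam foot (271,221), lamp head (212,100).

```bash
cat > h.py <<'E'
import cv2, numpy as np
from scipy.spatial.transform import Rotation as R
from station import arm, grab_frame
def ray(f,u,v):
    fl=200/np.tan(np.radians(f["vfov"]/2))
    return np.array(f["xyz"]),R.from_euler("xyz",f["rotation"]).apply([(u-f["cx"])/fl,(v-f["cy"])/fl,1])
def plane(f,u,v,z):
    o,d=ray(f,u,v);return (o+d*(z-o[2])/d[2])
def tri(f,p,g,q):
    a,d=ray(f,*p);b,e=ray(g,*q)
    s=np.linalg.lstsq(np.c_[d,-e],b-a,rcond=None)[0]
    return (a+d*s[0]+b+e*s[1])/2,np.linalg.norm(a+d*s[0]-b-e*s[1])
def blobs(f,lo,hi,roi,amin=8):
    x0,y0,x1,y1=roi;h=cv2.cvtColor(f["img"],cv2.COLOR_RGB2HSV)
    m=np.zeros(h.shape[:2],np.uint8);m[y0:y1,x0:x1]=cv2.inRange(h,lo,hi)[y0:y1,x0:x1]
    n,l,st,c=cv2.connectedComponentsWithStats(m)
    return [(st[i,4],c[i].round(2),st[i,:4]) for i in range(1,n) if st[i,4]>=amin],m
E
python3 - <<'E'
from h import *
T=grab_frame("top");S=grab_frame("side")
for n,f,rb,rd in(("top",T,(175,180,212,212),(278,180,322,222)),("side",S,(230,285,265,315),(298,220,342,254))):
    for k,lo,hi,r,z in(("btn",(0,120,80),(8,255,255),rb,.02),("btn2",(172,120,80),(180,255,255),rb,.02),
        ("mark",(0,140,60),(6,255,255),rd,.026),("mark2",(170,120,60),(180,255,255),rd,.026),("blue",(98,90,40),(125,255,255),rd,.02)):
        b,m=blobs(f,lo,hi,r,4)
        print(n,k,[(int(a),c,list(w),plane(f,*c,z).round(4)) for a,c,w in b])
    b,m=blobs(f,(98,90,40),(125,255,255),rd)
    pts=cv2.findNonZero(m);hull=cv2.convexHull(pts)
    w=np.array([plane(f,*p,.026)[:2] for p in hull[:,0].astype(float)])*1000
    print("hull rim min circle",cv2.minEnclosingCircle(w.astype(np.float32)))
print("foot",[plane(T,300,148,0)],tri(T,(205,97),S,(212,100)))
def crop(f,x0,y0,x1,y1,s):return cv2.resize(f["img"][y0:y1,x0:x1,::-1],None,fx=s,fy=s,interpolation=cv2.INTER_CUBIC)
a=crop(T,270,110,335,225,5);b=crop(S,240,160,350,260,4)
c=np.zeros((575,800,3),np.uint8);c[:575,:325]=a[:575];c[:400,340:780]=b;cv2.imwrite("pics/crop.png",c)
E
```

```text
top btn [(92, array([192.05, 195.02]), [np.int32(187), np.int32(190), np.int32(11), np.int32(11)], array([0.4627, 0.3506, 0.02  ]))]
top btn2 []
top mark []
top mark2 []
top blue []
hull rim min circle ((453.1924743652344, 112.78784942626953), 30.61759376525879)
side btn [(142, array([246.73, 300.06]), [np.int32(240), np.int32(294), np.int32(14), np.int32(13)], array([0.4602, 0.3546, 0.02  ]))]
side btn2 []
side mark [(9, array([309.67, 242.89]), [np.int32(309), np.int32(240), np.int32(2), np.int32(7)], array([0.4489, 0.1583, 0.026 ]))]
side mark2 [(14, array([310.64, 241.57]), [np.int32(309), np.int32(238), np.int32(4), np.int32(10)], array([0.4496, 0.1534, 0.026 ]))]
side blue [(322, array([320.36, 236.49]), [np.int32(305), np.int32(224), np.int32(29), np.int32(26)], array([0.4455, 0.1212, 0.02  ]))]
hull rim min circle ((444.4089050292969, 127.58030700683594), 44.91960525512695)
foot [array([0.57825844, 0.11187001, 0.        ])] (array([0.57847217, 0.25547787, 0.35002802]), np.float64(0.0002845870289141897))
```

View pics/crop.png

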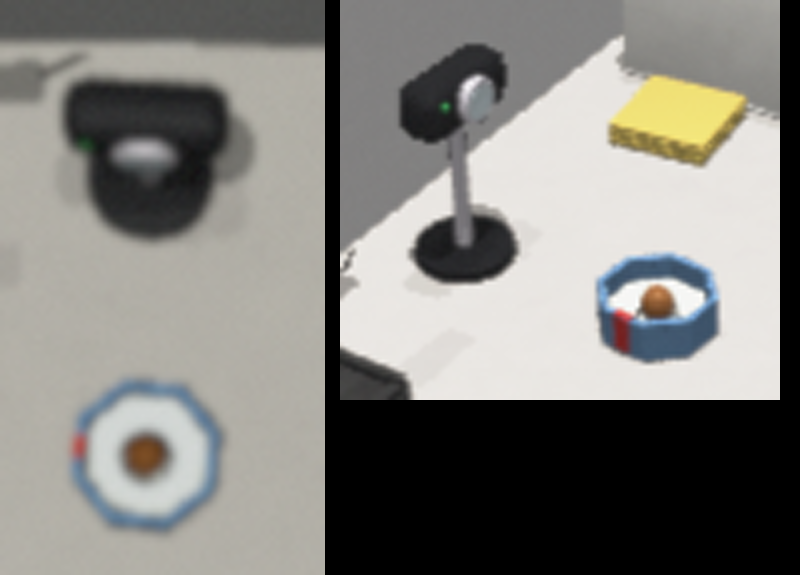

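The crops show the webcam lens at top (298.6,141) and side (274,184.5). The dish's mark is at (286,199) on its left side and the marble is at the centre. I'm moving toward the scene now and will refine with the wrist camera.

>>> jog_arm(deltas=[[[-0.4, 0.47, 0, 0], [-0.94, 1.1, 0, 0], [-1.48, 1.73, 0, 0], [-2.02, 2.36, 0, 0], [-2.56, 2.99, 0, 0], [-3.1, 3.62, 0, 0], [-3.64, 4.25, 0, 0], [-4.18, 4.88, 0, 0]]])

```text
t: 1.2
eef_pos: [0.3669, -0.2716, 0.2267]
ee_rot: [-3.141, 0.0, -2.792]
force: [1.1, 0.1, 0.4]
width: 0.0874
gripper_force: 0.0
```

>>> jog_arm(deltas=[[[-0.54, 0.63, 0, 0], [-1.08, 1.26, 0, 0], [-1.62, 1.89, 0, 0], [-2.1, 2.45, 0, 0], [-2.5, 2.95, 0, 0], [-2.58, 3.0, 0, 0], [-2.58, 3.0, 0, 0]]])

```text
t: 2.08
eef_pos: [0.4502, -0.0508, 0.2264]
ee_rot: [3.142, -0.0, -2.791]
force: [-0.4, -0.0, 0.5]
width: 0.0876
gripper_force: 0.0
```

```bash
python3 - <<'E'
from h import *
s=arm.get_state();print(s["t"],s["q"],s["eef_pos"],s["ee_rot"],s["force"])
W=grab_frame("wrist");print(W["xyz"],W["rotation"],W["vfov"]);cv2.imwrite("pics/w1.png",W["img"][:,:,::-1])
T=grab_frame("top");S=grab_frame("side")
print("btn",tri(T,(192.05,195.02),S,(246.73,300.06)),"lens",tri(T,(298.6,141),S,(273.9,184.5)))
for p,q in(((235,93),(230,84)),((163,103),(187,122)),((180,99),(192,122))):print("lamp",tri(T,p,S,q))
E
```

```text
2.075 [ 3.24725432e-01 -1.58106742e-02 -4.51993982e-01 -4.62036299e-05
 -1.13506131e+00 -1.54477461e+00] [ 0.45024355 -0.05078891  0.2264126 ] [ 3.14153913e+00 -4.47050665e-04 -2.79086501e+00] [-0.4173476  -0.02388309  0.50202956]
[ 0.37809515 -0.07739555  0.38449391] [ 2.85561799e+00 -8.25928610e-05  1.92178713e+00] 62.79119709087592
btn (array([0.46317693, 0.35157795, 0.01595896]), np.float64(3.560152397803257e-05)) lens (array([0.56862252, 0.11282694, 0.10857316]), np.float64(0.00015757781153909694))
lamp (array([0.58022931, 0.2057034 , 0.36317965]), np.float64(0.002847953871839834))
lamp (array([0.57183926, 0.32493456, 0.3370971 ]), np.float64(0.00023620309331482477))
lamp (array([0.58368153, 0.30221139, 0.32533346]), np.float64(0.002214362987544955))
```

View pics/w1.png

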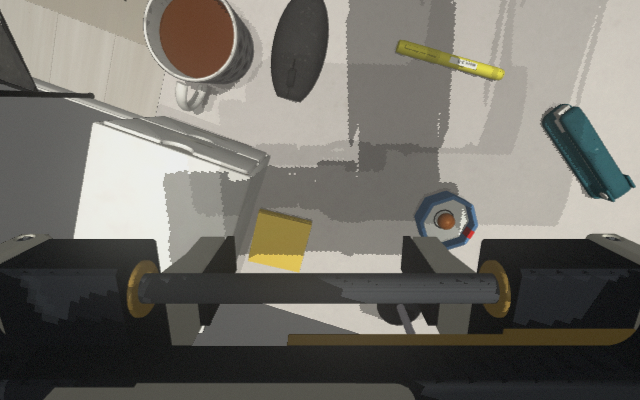

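The wrist view shows the dish at (446,219), its mark at (470,235), and the stapler and mug clear of the path. Next I go above the button with the fingers closed.

>>> jog_arm(deltas=[[[-0.25, 0.62, 0, 0], [-0.6, 1.5, 0, 0], [-0.96, 2.4, 0, 0], [-1.32, 3.3, 0, 0], [-1.7, 4.2, 0, 0], [-2.06, 5.1, 0, 0], [-2.4, 5.9, 0, 0], [-2.5, 6.22, 0, 0]]], grip=0)

```text
t: 3.22
eef_pos: [0.4636, 0.3526, 0.2259]
ee_rot: [-3.141, -0.001, -2.791]
force: [0.4, -0.2, -0.6]
width: 0.0134
gripper_force: 0.0
```

>>> jog_arm(deltas=[[[0, 0, 0.7, 0], [0, 0, 1.5, 0], [0, 0, 2.3, 0], [0, 0, 2.8, 0], [0, 0, 3.0, 0], [0, 0, 3.0, 0]]])

```text
t: 3.98
eef_pos: [0.4636, 0.3504, 0.0465]
ee_rot: [-3.141, -0.001, -2.793]
force: [0.1, 0.7, 0.6]
width: 0.0004
gripper_force: 0.0
```

```bash
python3 - <<'E'
from h import *
s=arm.get_state();print(s["t"],s["q"],s["eef_pos"],s["ee_rot"],s["force"])
W=grab_frame("wrist");cv2.imwrite("pics/w2.png",W["img"][:,:,::-1])
for z in (.016,.02):
  for lo,hi in (((0,130,80),(8,255,255)),((172,130,80),(180,255,255))):
    b,m=blobs(W,lo,hi,(0,0,640,400),40);print([(int(a),c,list(map(int,w)),plane(W,*c,z).round(4)) for a,c,w in b])
E
```

```text
3.975 [ 9.83609984e-01  3.83866018e-01 -4.14532215e-01  1.59892659e-04
 -7.73230908e-01 -2.20549447e+00] [0.46360989 0.35037367 0.04654982] [-3.14100899e+00 -6.04468696e-04 -2.79256652e+00] [0.05777859 0.67317388 0.61158471]
[(1038, array([319.53, 224.  ]), [298, 208, 44, 46], array([0.4587, 0.3492, 0.016 ]))]
[]
[(1038, array([319.53, 224.  ]), [298, 208, 44, 46], array([0.4573, 0.3486, 0.02  ]))]
[]
```

View pics/w2.png

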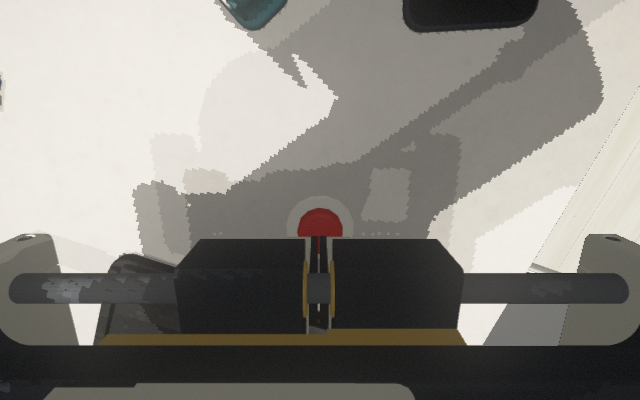

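The button (320,222) lies right under the closed fingers, so I press.

>>> jog_arm(deltas=[[[0, 0, 0.2, 0], [0, 0, 0.35, 0], [0, 0, 0.42, 0], [0, 0, 0.45, 0], [0, 0, 0.45, 0]]])

```text
t: 4.65
eef_pos: [0.4631, 0.3508, 0.0196]
ee_rot: [-3.141, -0.001, -2.792]
force: [-1.9, -1.0, 2.3]
width: 0.0003
gripper_force: 1.5
```

>>> jog_arm(deltas=[[[0, 0, 0.04, 0], [0, 0, 0.06, 0], [0, 0, 0.06, 0]]])

```text
t: 5.03
eef_pos: [0.4633, 0.351, 0.0163]
ee_rot: [-3.141, -0.0, -2.792]
force: [-3.0, -2.8, 7.1]
width: 0.0007
gripper_force: 3.4
```

>>> jog_arm(deltas=[[[0, 0, 0.02, 0], [0, 0, 0.04, 0], [0, 0, 0.04, 0], [0, 0, 0.04, 0]]])

```text
t: 5.52
eef_pos: [0.4634, 0.351, 0.0159]
ee_rot: [3.142, 0.001, -2.791]
force: [-9.0, -5.2, 25.3]
width: 0.0006
gripper_force: 13.0
```

Force climbed hard to 25 N at a stop 4 mm down after contact, so the button is fully down. Now I release it.

>>> jog_arm(deltas=[[[0, 0, -0.1, 0], [0, 0, -0.5, 0], [0, 0, -1.2, 0], [0, 0, -2.0, 0], [0, 0, -2.8, 0], [0, 0, -3.2, 0], [0, 0, -3.3, 0], [0, 0, -3.3, 0]]])

```text
t: 6.52
eef_pos: [0.4632, 0.3511, 0.211]
ee_rot: [3.141, -0.0, -2.792]
force: [0.5, -0.0, -0.8]
width: 0.0006
gripper_force: 0.0
```

>>> jog_arm(deltas=[[[0.2, -0.3, 0, -1.5], [0.5, -0.8, 0, -3.5], [0.8, -1.3, 0, -5.5], [1.1, -1.75, 0, -7.5], [1.4, -2.2, 0, -9.5], [1.65, -2.6, 0, -11.5], [1.8, -2.85, 0, -13.5], [1.88, -2.92, 0, -15]]], grip=87)

```text
t: 7.52
eef_pos: [0.4166, 0.1465, 0.2101]
ee_rot: [3.14, -0.001, -1.479]
force: [0.1, 0.0, -0.0]
width: 0.0749
gripper_force: 0.0
```

>>> jog_arm(deltas=[[[0, 0, 0, -2], [0, 0, 0, -4], [0, 0, 0, -6], [0, 0, 0, -7.6], [0, 0, 0, -8], [0, 0, 0, -8]]])

```text
t: 8.28
eef_pos: [0.4172, 0.1476, 0.2108]
ee_rot: [3.14, 0.0, -0.787]
force: [-0.3, 0.4, -0.4]
width: 0.0871
gripper_force: 0.0
```

```bash
python3 - <<'E'
from h import *
s=arm.get_state();print(s["t"],s["q"],s["eef_pos"],s["ee_rot"],s["force"])
W=grab_frame("wrist");cv2.imwrite("pics/w3.png",W["img"][:,:,::-1]);print(W["xyz"],W["rotation"])
for lo,hi in (((0,150,80),(5,255,255)),((170,130,80),(180,255,255)),((98,90,40),(125,255,255)),((6,120,40),(20,255,255))):
    b,m=blobs(W,lo,hi,(0,0,640,400),30);print([(int(a),c,list(map(int,w)),plane(W,*c,.02).round(4)) for a,c,w in b])
E
```

```text
8.275 [ 7.88321716e-01 -2.21031350e-02 -4.95527644e-01 -1.38702032e-04
 -1.09870619e+00 -4.33954034e-03] [0.41715225 0.14762213 0.21081641] [ 3.14025775e+00  1.17654771e-04 -7.86877386e-01] [-0.26877454  0.44813309 -0.44489787]
[0.47078307 0.0932929  0.36884491] [ 2.85494544e+00 -1.37369064e-03 -2.35744209e+00]
[(31, array([294.68, 146.1 ]), [291, 142, 8, 9], array([0.4564, 0.1425, 0.02  ])), (143, array([166.27, 262.99]), [160, 257, 16, 15], array([0.4686, 0.3482, 0.02  ]))]
[]
[(464, array([317.1 , 119.22]), [286, 95, 62, 64], array([0.4591, 0.1061, 0.02  ]))]
[(246, array([316.14, 127.32]), [308, 119, 17, 18], array([0.454 , 0.1126, 0.02  ])), (548, array([496.05, 287.19]), [479, 260, 31, 58], array([0.1669, 0.0934, 0.02  ])), (451, array([137.73, 294.2 ]), [128, 263, 27, 55], array([0.4674, 0.4062, 0.02  ])), (132, array([508.07, 335.19]), [496, 329, 26, 16], array([0.1   , 0.1239, 0.02  ])), (57, array([526.65, 334.68]), [520, 329, 14, 16], array([0.0839, 0.1069, 0.02  ])), (117, array([544.26, 335.69]), [532, 329, 23, 16], array([0.0668, 0.092 , 0.02  ])), (343, array([593.68, 336.27]), [561, 329, 69, 17], array([0.0216, 0.0482, 0.02  ])), (426, array([438.68, 339.41]), [397, 334, 81, 12], array([0.1573, 0.19  , 0.02  ])), (65, array([488.37, 338.57]), [477, 334, 22, 12], array([0.1135, 0.1447, 0.02  ])), (45, array([562.44, 341.2 ]), [554, 337, 16, 8], array([0.0433, 0.0804, 0.02  ]))]
```

View pics/w3.png

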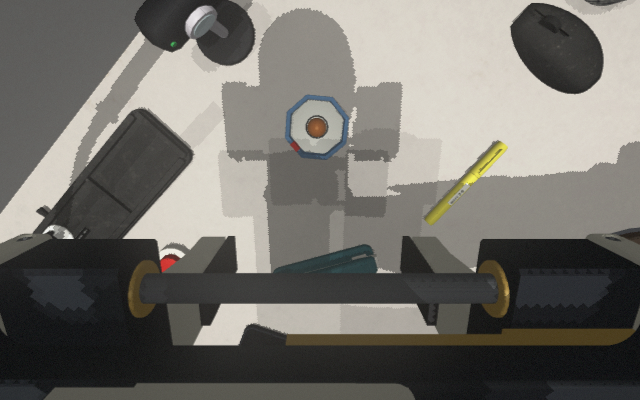

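The wrist view shows the dish centred at about (317,127), the mark at (295,146), and the webcam lens at (200,22). The octagon edges are nearly square with the tool.

```bash
python3 - <<'E'
from h import *
W=grab_frame("wrist");roi=(270,80,365,175)
m=blobs(W,(98,70,30),(125,255,255),roi)[1]|blobs(W,(0,150,60),(5,255,255),roi)[1]|blobs(W,(170,120,60),(180,255,255),roi)[1]
hull=cv2.convexHull(cv2.findNonZero(m))[:,0].astype(float)
w=np.array([plane(W,*p,.026)[:2] for p in hull])*1000
print("circ",cv2.minEnclosingCircle(w.astype(np.float32)))
# width function of the hull: support extents vs angle
th=np.radians(np.arange(0,180,1)); D=np.c_[np.cos(th),np.sin(th)]
P=w@D.T; wd=P.max(0)-P.min(0)
sc=[sum(wd[(k+45*j)%180] for j in range(4)) for k in range(45)]
k=int(np.argmin(sc));print("flat normal angle mod45:",k,"sum/4",sc[k]/4,max(sc)/4)
c=[(P[:,i].max()+P[:,i].min())/2 for i in [(k+45*j)%180 for j in range(4)]]
A=np.array([D[(k+45*j)%180] for j in range(4)]);ctr=np.linalg.lstsq(A,np.array(c),rcond=None)[0];print("centre",ctr)
rm,mm=blobs(W,(0,150,60),(5,255,255),roi,10)
for a,q,_ in rm:
    p=plane(W,*q,.026)[:2]*1000;print("mark",a,p,np.degrees(np.arctan2(*(p-ctr)[::-1])),np.linalg.norm(p-ctr))
b=blobs(W,(6,120,40),(20,255,255),(300,110,335,145))[0]
for a,q,_ in b: print("marble",plane(W,*q,.016)*1000)
print("lens",plane(W,200,22,.11))
E
```

```text
circ ((454.11297607421875, 112.01249694824219), 33.549556732177734)
flat normal angle mod45: 40 sum/4 62.78731256132123 66.74964515083559
centre [454.04852625 112.37580575]
mark 32 [457.01007744 141.92876341] 84.27739950352363 29.70097796091851
marble [453.79093294 112.88909824  16.        ]
lens [0.5686077  0.11395977 0.11      ]
```

>>> jog_arm(deltas=[[[0.3, 0, 0, 0.3], [0.65, -0.01, 0, 0.7], [0.83, -0.02, 0.3, 1], [0.845, -0.02, 0.9, 1], [0.845, -0.02, 1.5, 1], [0.845, -0.02, 2.0, 1], [0.845, -0.02, 2.4, 1], [0.845, -0.02, 2.5, 1]]])

```text
t: 9.38
eef_pos: [0.4533, 0.1122, 0.0602]
ee_rot: [3.139, 0.0, -0.873]
force: [0.6, -0.7, 0.8]
width: 0.087
gripper_force: 0.0
```

>>> jog_arm(deltas=[[[0, 0, 0.1, 0], [0, 0, 0.3, 0], [0, 0, 0.5, 0], [0, 0, 0.7, 0], [0, 0, 0.83, 0], [0, 0, 0.9, 0], [0, 0, 0.92, 0], [0, 0, 0.92, 0]]])

```text
t: 10.38
eef_pos: [0.4542, 0.1129, 0.0065]
ee_rot: [-3.141, -0.0, -0.872]
force: [-0.4, -0.0, -0.2]
width: 0.0873
gripper_force: 0.0
```

```bash
python3 - <<'E'
from h import *
s=arm.get_state();print(s["t"],s["eef_pos"],s["ee_rot"],s["force"])
S=grab_frame("side");W=grab_frame("wrist")
c=np.zeros((600,800,3),np.uint8)
c[:300,:400]=cv2.resize(S["img"][175:265,260:380,::-1],(400,300));c[:250,400:]=cv2.resize(W["img"][:,:,::-1],(400,250))
cv2.imwrite("pics/g1.png",c)
E
```

```text
10.375 [0.45424499 0.11293526 0.00647063] [-3.14137210e+00 -4.35563373e-05 -8.71862501e-01] [-0.4363722  -0.0072956  -0.23214591]
```

View pics/g1.png

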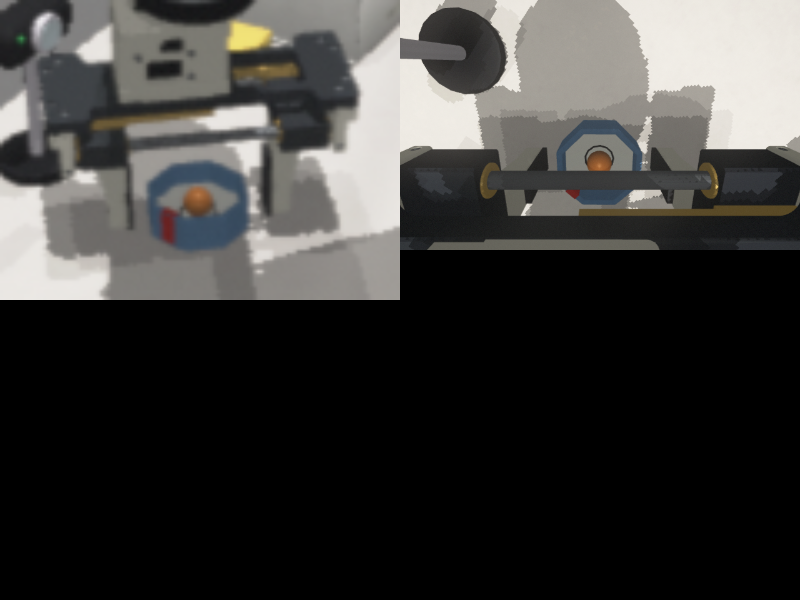

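The dish sits centred between the fingers: side crop (197,205), wrist crop (600,160), both with even gaps. I close in small stages so the marble isn't jolted.

>>> jog_arm(deltas=[[[0, 0, 0, 0], [0, 0, 0, 0]]], grip=72, squeeze=6)

```text
t: 10.72
eef_pos: [0.4542, 0.1129, 0.0065]
ee_rot: [-3.141, -0.0, -0.872]
force: [0.1, 0.4, 0.0]
width: 0.0745
gripper_force: 0.0
```

>>> jog_arm(deltas=[[[0, 0, 0, 0], [0, 0, 0, 0]]], grip=68)

```text
t: 10.98
eef_pos: [0.4541, 0.1128, 0.0064]
ee_rot: [-3.142, -0.0, -0.872]
force: [0.0, -0.4, -0.6]
width: 0.0683
gripper_force: 0.0
```

>>> jog_arm(deltas=[[[0, 0, 0, 0], [0, 0, 0, 0]]], grip=66)

```text
t: 11.22
eef_pos: [0.4541, 0.1128, 0.0063]
ee_rot: [3.141, 0.0, -0.872]
force: [0.2, 0.6, 0.8]
width: 0.0661
gripper_force: 0.0
```

>>> jog_arm(deltas=[[[0, 0, 0, 0], [0, 0, 0, 0]]], grip=64.5)

```text
t: 11.48
eef_pos: [0.4542, 0.1129, 0.0064]
ee_rot: [-3.142, -0.0, -0.872]
force: [0.0, 0.3, -0.3]
width: 0.0648
gripper_force: 0.1
```

>>> jog_arm(deltas=[[[0, 0, 0, 0], [0, 0, 0, 0], [0, 0, 0, 0]]], grip=62)

```text
t: 11.85
eef_pos: [0.4542, 0.1129, 0.0064]
ee_rot: [-3.141, -0.0, -0.872]
force: [-0.1, 0.8, -0.9]
width: 0.0637
gripper_force: 6.0
```

>>> jog_arm(deltas=[[[0, 0, 0, 0], [0, 0, 0, 0], [0, 0, 0, 0]]], grip=58, squeeze=15)

```text
t: 12.22
eef_pos: [0.4541, 0.1129, 0.0064]
ee_rot: [-3.142, 0.0, -0.872]
force: [0.2, 0.7, 0.0]
width: 0.0642
gripper_force: 15.0
```

>>> jog_arm(deltas=[[[0, 0, -0.02, 0], [0, 0, -0.08, 0], [0, 0, -0.17, 0], [0, 0, -0.28, 0], [0, 0, -0.39, 0], [0, 0, -0.48, 0], [0, 0, -0.54, 0], [0, 0, -0.56, 0]]])

```text
t: 13.22
eef_pos: [0.4542, 0.1129, 0.0402]
ee_rot: [-3.141, 0.0, -0.872]
force: [-0.1, 0.6, -2.0]
width: 0.0637
gripper_force: 15.0
```

```bash
cat > chk.py <<'E'
from h import *
import sys
s=arm.get_state();print(s["t"],s["q"].round(3),s["eef_pos"],s["ee_rot"],s["force"],s["gripper_force"],s["width"])
S=grab_frame("side");W=grab_frame("wrist");T=grab_frame("top")
c=np.zeros((600,800,3),np.uint8)
c[:320,:480]=cv2.resize(S["img"][140:260,230:410,::-1],(480,320));c[320:570,:400]=cv2.resize(W["img"][:,:,::-1],(400,250))
c[320:600,420:800]=cv2.resize(T["img"][110:250,210:400,::-1],(380,280))
cv2.imwrite(sys.argv[1],c)
E
python3 chk.py pics/l1.png
```

```text
13.225 [ 0.666  0.237 -0.67  -0.    -0.663  0.033] [0.45422101 0.11291817 0.04023822] [-3.14114038e+00  8.82506000e-06 -8.72003017e-01] [-0.06740034  0.58113095 -1.97636048] 14.988369047641754 0.06374763538138352
```

View pics/l1.png

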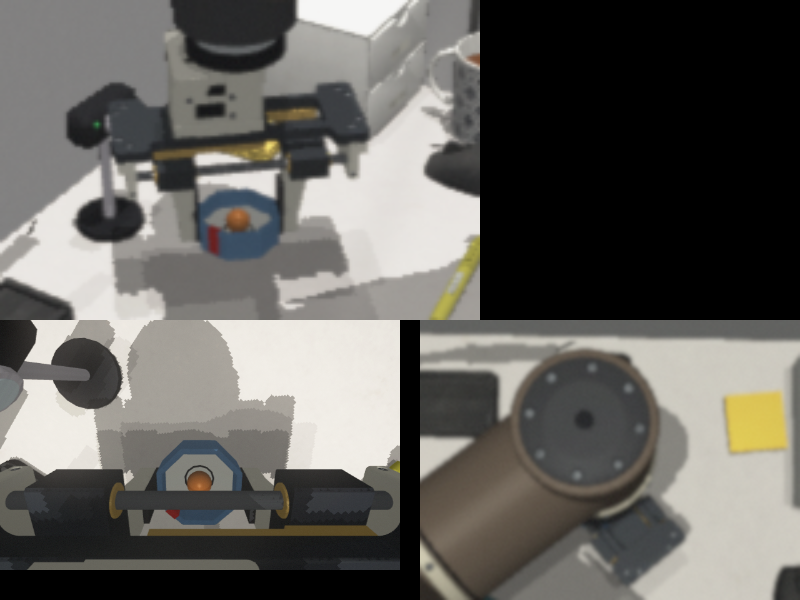

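The dish is off the desk, level, with the marble centred in its ring (wrist crop 200,482). I continue up to lens height.

>>> jog_arm(deltas=[[[0, 0, -0.03, 0], [0, 0, -0.12, 0], [0, 0, -0.27, 0], [0, 0, -0.45, 0], [0, 0, -0.63, 0], [0, 0, -0.77, 0], [0, 0, -0.86, 0], [0, 0, -0.9, 0]]])

```text
t: 14.38
eef_pos: [0.4542, 0.1129, 0.0943]
ee_rot: [-3.141, 0.0, -0.872]
force: [0.2, 0.0, -1.4]
width: 0.0638
gripper_force: 15.0
```

>>> jog_arm(deltas=[[[0, 0, 0, 0.1], [0, 0, 0, 0.4], [0, 0, 0, 0.9], [0, 0, 0, 1.5], [0, 0, 0, 2.2], [0, 0, 0, 2.9], [0, 0, 0, 3.6], [0, 0, 0, 4.3]]])

```text
t: 15.38
eef_pos: [0.4539, 0.1127, 0.0936]
ee_rot: [3.141, -0.0, -1.25]
force: [0.7, 0.4, -0.6]
width: 0.0637
gripper_force: 15.0
```

>>> jog_arm(deltas=[[[0, 0, 0, 0.7], [0, 0, 0, 1.4], [0, 0, 0, 2.1], [0, 0, 0, 2.8], [0, 0, 0, 3.5], [0, 0, 0, 4.2], [0, 0, 0, 4.9], [0, 0, 0, 5.6]]])

```text
t: 16.38
eef_pos: [0.454, 0.1127, 0.0936]
ee_rot: [3.141, -0.001, -1.739]
force: [-0.4, 0.1, -1.6]
width: 0.0637
gripper_force: 15.0
```

>>> jog_arm(deltas=[[[0, 0, 0, 0.7], [0, 0, 0, 1.4], [0, 0, 0, 2.1], [0, 0, 0, 2.8], [0, 0, 0, 3.5], [0, 0, 0, 4.2], [0, 0, 0, 4.8], [0, 0, 0, 5.3]]])

```text
t: 17.38
eef_pos: [0.454, 0.1127, 0.0936]
ee_rot: [3.141, -0.001, -2.201]
force: [0.7, -0.2, -1.7]
width: 0.0637
gripper_force: 15.0
```

>>> jog_arm(deltas=[[[0, 0, 0, 0.5], [0, 0, 0, 0.9], [0, 0, 0, 1.2], [0, 0, 0, 1.5], [0, 0, 0, 1.7], [0, 0, 0, 1.8], [0, 0, 0, 1.8], [0, 0, 0, 1.8]]])

```text
t: 18.38
eef_pos: [0.4541, 0.1128, 0.094]
ee_rot: [3.142, 0.0, -2.355]
force: [-0.8, -0.5, -1.6]
width: 0.0641
gripper_force: 15.0
```

```bash
python3 chk.py pics/l2.png
```

```text
18.375 [ 0.666  0.154 -0.611 -0.    -0.805 -1.45 ] [0.4541108  0.11283837 0.09398743] [ 3.14157049e+00  2.21195617e-05 -2.35533411e+00] [-0.78680978 -0.51133389 -1.58504738] 14.988468736410141 0.06407348939292812
```

View pics/l2.png

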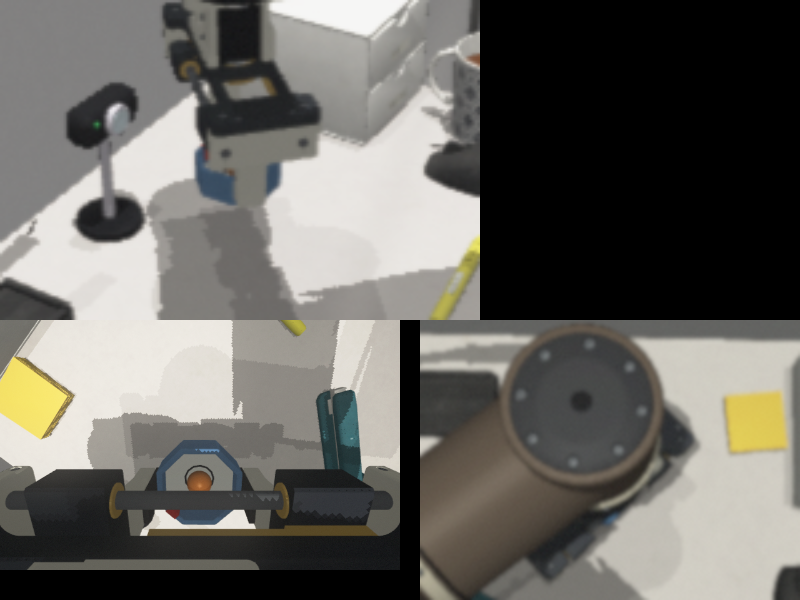

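The dish is at lens height, level, with the marble still centred in its ring. The mark kept its place in the gripper (wrist crop 172,513), so after the 85° turn it points along +x at the lens. Handing in.

```bash
python3 -c "
from station import arm
print(arm.job_done())"
```

```text
the job is handed in; nothing more can be done
None
```

I handed the job in with the button pressed and released and the dish held level at lens height: rim about 114 mm up, red mark turned to the lens, marble centred. The judge returned no verdict.

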